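Pack up a specimen mount under a spring clamp and hold it clamped

ROBOT

A 6-joint arm with a two-finger parallel gripper is mounted at the origin on a cart in front of the work surface, level with it; the furniture and walls round the work are solid. World frame = base frame: x ahead of the robot, y to its left, z up, the work surface at z = 0. Lengths are in m, angles in rad, forces in N, time in s.
With the tool pointing down it reaches from about 0.2 to 0.875 m from the base axis. Payload 3.4 kg.
Tool frame: the origin (TCP) lies midway between the tips of the shut fingers; the grasp point (between the pads) lies 19 mm behind it; z points along the fingers, y is the line along which they close (so a half turn about z gives the same grasp; the last joint's range is limited). The gripper opens to 94 mm and grips with 3 to 60 N. Pads are 16 mm wide; open, the fingers measure 119 mm over their backs; the gripper's body (75 mm by 177 mm) begins 78 mm behind the grasp point.
Start: joints at [-1.413, 0.276, 1.505, -0, 1.361, -0.121], TCP at [0.158, -0.553, 0.178] pointing down, gripper open.
Joint ranges: [-2.89, 2.89], [-0.75, 2.08], [0.22, 2.7], [-1.18, 4.32], [0.11, 2.71], [-2.7, 2.7]. Speed limits (rad/s): [2.57, 2.57, 3.14, 3.14, 3.14, 3.14].

INTERFACE

Orientations are given as a unit quaternion [x, y, z, w].
In Python, from cell import manip, vision gives the robot as it stands.
- The arm moves only by the shell command python3 -m creep 'ROWS' [FORCE]. ROWS is JSON, a list of rows, each an object with "offset": the shift along the tool's x, y, z each as a share of 25 cm, from -1 to 1, a list of three; "turn": the turn, a rotation vector about the tool's x, y, z each as a share of 360 degrees, from -1 to 1, a list of three; "jaw": the closure, from 0 (fully open) to 1 (shut). In form: [{"offset": [tx, ty, tz], "turn": [wx, wy, wz], "jaw": jaw}, ...]. A call has 1 to 5 rows; each row is the pose to reach, as a shift and turn from the pose commanded when the call began, along the tool's axes at that moment, turning the shorter way round; what a row does not reach only later rows make up. A row lasts 1/10 s, in which the tool goes at most 50 mm and 8.59 degrees, less where a joint would pass 70% of its speed; a pose out of reach is approached as far as the arm can. A call with a number of a shift or a turn outside -1 to 1 is refused whole. A call with a gripper value outside its range is refused whole. The fingers move at their own pace and stop on an object; FORCE is the grip in N (left out, the last holds). Time passes only in rows, so rows that repeat a pose let the fingers close. It gives the time, the measured TCP pose, the force, the opening and the grip force at its end, in the units of the state.
- manip.observe(): the state, without advancing time (a new reading comes with each control period).
- vision.camera(name): name is "scene" or "top"; returns a dict with "pixels" (420x560x3 uint8, blue, green, red), "camera_matrix" (3x3 intrinsics, pixels), "R" (3x3) and "t" (3): a world point X has camera coordinates R X + t. Camera axes: x right, y down, z forward; pixel columns grow to the right and rows downward; lengths in m; the calibration is good to about 2 mm. A picture is of the moment at which its call begins. There is no depth.
- manip.close_job(): hands the job in; it is judged then, once.
The state is a dict: "t": time; "q": joint angles; "qd": joint speeds; "tau": joint torques, N m; "tcp_pos": TCP position; "eef_rot": TCP orientation; "wrist_force": force on the tool from outside, world axes, zero at the start; "ft_torque": the same for the moment, N m; "width": finger opening in m; "grasp_force": force on a finger pad.
Only numpy, scipy, OpenCV 4.12 (cv2) and the standard library are available. Lean on these libraries where they do the work, as an engineer would, in place of code of your own. Each camera call takes 0.05 s, during which the arm holds its last target. There are 200 camera calls.

TASK

Take brass spacers from the white tray and stack them on the specimen mount between the four pins of the clamp stand, just enough that the clamp's spring foot bears on the stack when the red handle is all the way down at its stop (one too few leaves the foot clear, one too many keeps the arm from reaching its stop). Then pull the clamp down by its red handle as far as it goes and finish while still holding it down on the stack. Leave spare spacers in the tray, and do not move the two mounts, the brown bottle or the flask.

Things in the scene. Friction and masses are not known exactly. Their poses are not given: they have to be found in the camera images.
- stand: grey clamp stand, fixed, turned up to 0.2 rad; origin on the worktop below the nest centre, z up, x from nest to hinge, y to the parking place (x 0, y 105). Base plate 10 thick: x -67 to 188, y -44 to 44, with a wing to y 144 (x -40 to 40). Two hinge bracket plates 100 high at x 125 to 159, y +-37.
- nest (a point): centre of the nest floor, 10 above the worktop, axes as the stand's. Four steel pins (diameter 8, tapered tops 62 above the worktop) at x +-22.5, y +-12.7 leave about 1.5 of play round a 40 disc. The nest is open to +y and -y: fingers that close along the stand's y fit between the pins.
- hinge (a point): centre of the clamp arm's hinge axis, 140 behind the nest centre (stand x) and 85 above the worktop; the hinge axis runs along the stand's y
- clamp_arm (a joint): hinge angle of the clamp arm, rad: 0 is level at its stop, fully down; it grows as the handle swings up and back, a little past upright, to 1.65. Starts at 1.5 to 1.65. The arm is two aluminium side plates (y +-28.5) with a bridge 140 from the hinge. Stiff hinge (0.3 N m): it stays where it is left unless the foot's spring pushes it up.
- handle (a point): centre of the red round handle bar (diameter 14, 82 long, along the stand's y), 190 from the hinge: at hinge - 190 cos(angle) along the stand's x, + 190 sin(angle) in height; fully down it is 85 above the worktop, 50 in front of the nest. 52 is free between the side plates, so fingers closing along the stand's x can pinch the middle from above at any angle; the bar turns in the grip.
- clamp_foot: spring foot of the clamp: black round pad, diameter 18, on a steel stem through the bridge; origin at the centre of the pad's underside. Arm fully down and nothing below it: pad 40 above the nest floor, over its centre. It yields upward 12: 4 N to start, 13 N at the end of its travel (10 N or less at the handle).
- mount_low: loose black round specimen mount with a steel dot, diameter 40, height 22; origin at the centre of its underside. One mount is in the nest, the other on the parking place, swapped at random. With this one in the nest two spacers make the right stack (46 high).
- mount_tall: loose green round specimen mount with a steel dot, diameter 40, height 34; origin at the centre of its underside. With this one in the nest one spacer makes the right stack (46 high).
- tray: white enamelled tray with a blue rim, 207 (x) by 271 (y), rim 45 high, fixed; origin on the worktop under its centre. A flat grey liner (145 by 205) covers its floor; the liner's top, where the spacers lie, is 7 above the worktop.
- spacer_1: loose brass spacer disc with a round dark spot (18) on top, diameter 40, height 12, 90 g; origin at the centre of its underside, z up. At the start it lies flat in the tray. All four are alike.
- spacer_2: loose brass spacer disc with a round dark spot (18) on top, diameter 40, height 12, 90 g; origin at the centre of its underside, z up. At the start it lies flat in the tray. All four are alike.
- spacer_3: loose brass spacer disc with a round dark spot (18) on top, diameter 40, height 12, 90 g; origin at the centre of its underside, z up. At the start it lies flat in the tray. All four are alike.
- spacer_4: loose brass spacer disc with a round dark spot (18) on top, diameter 40, height 12, 90 g; origin at the centre of its underside, z up. At the start it lies flat in the tray. All four are alike.
- amber_bottle: brown bottle with a black cap, diameter 66, height 141, loose bystander; origin at its base
- flask: conical glass flask, diameter 74, height 111, loose bystander; origin at its base

How it is judged:
On the way:
1. a spacer lies flat on the mount in the nest, let go, with the clamp arm still up ((((horizontal distance between spacer_1 and nest below 0.006 m and angle between spacer_1's own z axis and vertical below 0.06 rad and height (world z) of spacer_1 above 0.015 m) and contact force between the fingers and spacer_1 below 0.2 N and linear speed of spacer_1 below 0.05 m/s) or ((horizontal distance between spacer_2 and nest below 0.006 m and angle between spacer_2's own z axis and vertical below 0.06 rad and height (world z) of spacer_2 above 0.015 m) and contact force between the fingers and spacer_2 below 0.2 N and linear speed of spacer_2 below 0.05 m/s) or ((horizontal distance between spacer_3 and nest below 0.006 m and angle between spacer_3's own z axis and vertical below 0.06 rad and height (world z) of spacer_3 above 0.015 m) and contact force between the fingers and spacer_3 below 0.2 N and linear speed of spacer_3 below 0.05 m/s) or ((horizontal distance between spacer_4 and nest below 0.006 m and angle between spacer_4's own z axis and vertical below 0.06 rad and height (world z) of spacer_4 above 0.015 m) and contact force between the fingers and spacer_4 below 0.2 N and linear speed of spacer_4 below 0.05 m/s)) and value of joint clamp_arm above 0.3 rad), for 0.2 s.
At the end, for the whole second after the job is handed in: Held by the fingers (over 2 N), the clamp arm is still, within 0.025 rad of its stop; its foot presses (over 2 N) on a flat spacer within 6 mm of the nest centre. Each spacer is in the stack or flat (0.1 rad) in the tray, untouched by the fingers; both mounts flat, moved under 8 mm (value of joint clamp_arm below 0.025 rad and velocity of joint clamp_arm between -0.05 and 0.05 rad/s and contact force between the fingers and clamp_arm above 2 N and ((contact force between clamp_foot and spacer_1 above 2 N and (horizontal distance between spacer_1 and nest below 0.006 m and angle between spacer_1's own z axis and vertical below 0.06 rad and height (world z) of spacer_1 above 0.015 m)) or (contact force between clamp_foot and spacer_2 above 2 N and (horizontal distance between spacer_2 and nest below 0.006 m and angle between spacer_2's own z axis and vertical below 0.06 rad and height (world z) of spacer_2 above 0.015 m)) or (contact force between clamp_foot and spacer_3 above 2 N and (horizontal distance between spacer_3 and nest below 0.006 m and angle between spacer_3's own z axis and vertical below 0.06 rad and height (world z) of spacer_3 above 0.015 m)) or (contact force between clamp_foot and spacer_4 above 2 N and (horizontal distance between spacer_4 and nest below 0.006 m and angle between spacer_4's own z axis and vertical below 0.06 rad and height (world z) of spacer_4 above 0.015 m))) and ((horizontal distance between spacer_1 and nest below 0.006 m and angle between spacer_1's own z axis and vertical below 0.06 rad and height (world z) of spacer_1 above 0.015 m) or (x of spacer_1 in the frame of tray between -0.085 and 0.085 m and y of spacer_1 in the frame of tray between -0.115 and 0.115 m and height (world z) of spacer_1 below 0.014 m and angle between spacer_1's own z axis and vertical below 0.1 rad)) and ((horizontal distance between spacer_2 and nest below 0.006 m and angle between spacer_2's own z axis and vertical below 0.06 rad and height (world z) of spacer_2 above 0.015 m) or (x of spacer_2 in the frame of tray between -0.085 and 0.085 m and y of spacer_2 in the frame of tray between -0.115 and 0.115 m and height (world z) of spacer_2 below 0.014 m and angle between spacer_2's own z axis and vertical below 0.1 rad)) and ((horizontal distance between spacer_3 and nest below 0.006 m and angle between spacer_3's own z axis and vertical below 0.06 rad and height (world z) of spacer_3 above 0.015 m) or (x of spacer_3 in the frame of tray between -0.085 and 0.085 m and y of spacer_3 in the frame of tray between -0.115 and 0.115 m and height (world z) of spacer_3 below 0.014 m and angle between spacer_3's own z axis and vertical below 0.1 rad)) and ((horizontal distance between spacer_4 and nest below 0.006 m and angle between spacer_4's own z axis and vertical below 0.06 rad and height (world z) of spacer_4 above 0.015 m) or (x of spacer_4 in the frame of tray between -0.085 and 0.085 m and y of spacer_4 in the frame of tray between -0.115 and 0.115 m and height (world z) of spacer_4 below 0.014 m and angle between spacer_4's own z axis and vertical below 0.1 rad)) and contact force between the fingers and spacer_1 below 0.2 N and contact force between the fingers and spacer_2 below 0.2 N and contact force between the fingers and spacer_3 below 0.2 N and contact force between the fingers and spacer_4 below 0.2 N and distance of each of mount_low, mount_tall from where it was at the start of the episode below 0.008 m and angle between each of mount_low, mount_tall's own z axis and vertical below 0.06 rad); the arm keeps its last pose, push and grip.
It fails at once if a mount is moved by more than 15 mm (distance of any of mount_low, mount_tall from where it was at the start of the episode above 0.015 m).
It fails at once if the bottle or flask is moved by more than 20 mm or tipped (distance of any of amber_bottle, flask from where it was at the start of the episode above 0.02 m or angle between any of amber_bottle, flask's own z axis and vertical above 0.3 rad).
It also fails if it takes over 69 s, if anything falls off the work surface, if the arm or the gripper's body presses on something with over 40 N, if the wrist force passes 120 N, or if a joint passes its speed limit or range.

## Working session

There is one attempt and no reset: what is moved stays moved. The work goes in short steps, Python scripts to look and compute and a shell command to move; the robot and the scene stay as the last step left them, time stands still between calls to the robot, and variables do not carry over. Pictures are saved under pics/ and viewed, at most 10 in all, crops included, and the job is handed in when it is done.

```bash
mkdir -p pics
python3 - <<'E'
from cell import manip, vision
import cv2,numpy as np
s=manip.observe();print({k:np.round(v,3).tolist() for k,v in s.items()})
for n in("scene","top"):
    c=vision.camera(n);cv2.imwrite(f"pics/{n}0.png",c["pixels"])
    R,t=np.array(c["R"]),np.array(c["t"]);print(n,np.round(c["camera_matrix"],1).tolist(),np.round(R,3).tolist(),(-R.T@t).round(3))
E
```

```text
{'t': 0.0, 'q': [-1.413, 0.277, 1.506, -0.0, 1.361, -0.121], 'qd': [-0.0, -0.0, -0.0, 0.001, 0.001, -0.0], 'tau': [-0.001, -40.459, -23.723, 0.07, 0.035, -0.0], 'tcp_pos': [0.158, -0.552, 0.178], 'eef_rot': [0.99, 0.139, -0.0, -0.001], 'wrist_force': [0.043, 0.641, 0.336], 'ft_torque': [-0.006, -0.01, 0.039], 'grasp_force': 0.0, 'width': 0.094}
scene [[441.0, 0.0, 282.7], [0.0, 441.0, 201.5], [0.0, 0.0, 1.0]] [[-0.867, -0.499, 0.013], [-0.37, 0.625, -0.687], [0.335, -0.6, -0.727]] [0.148 0.739 0.927]
top [[401.1, 0.0, 278.2], [0.0, 401.1, 211.8], [0.0, 0.0, 1.0]] [[0.02, -1.0, 0.022], [-0.982, -0.024, -0.188], [0.189, -0.018, -0.982]] [0.357 0.051 1.143]
```

View pics/scene0.png

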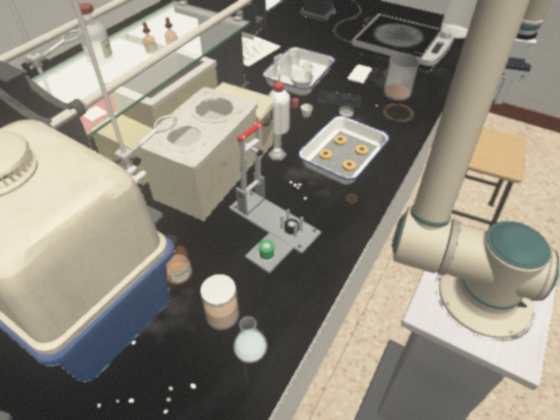

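View pics/top0.png

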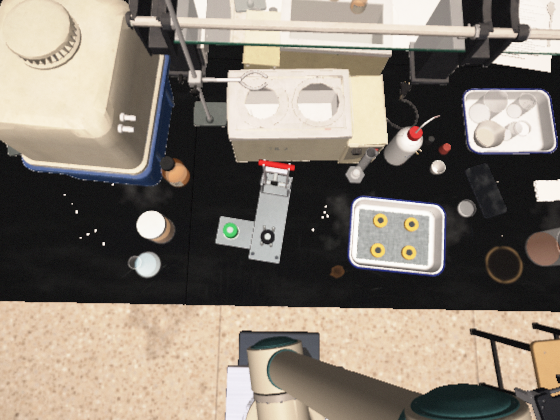

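Black (low) mount in the nest at top (267,237), green mount parked at (230,230), so two spacers are needed. The four spacers are in the tray near (380,219), (411,224), (377,251) and (408,253). The arm is up, with the red handle at (277,165).

```bash
cat > h.py <<'E'
from cell import manip, vision
import cv2,numpy as np
from scipy.spatial.transform import Rotation as Ro
def cam(n):
    c=vision.camera(n);return c["pixels"],np.array(c["camera_matrix"]),np.array(c["R"]),np.array(c["t"])
def ray(c,uv,z):
    _,K,R,t=c;o=-R.T@t;d=R.T@np.linalg.inv(K)@np.array([uv[0],uv[1],1.]);return (o+d*(z-o[2])/d[2])
def tri(c1,p1,c2,p2):
    P=[np.array(c[1])@np.c_[c[2],c[3]] for c in(c1,c2)]
    X=cv2.triangulatePoints(P[0],P[1],np.array(p1,float),np.array(p2,float)).ravel();return X[:3]/X[3]
def blobs(img,lo,hi,roi,amin=8):
    h=cv2.cvtColor(img,cv2.COLOR_BGR2HSV);m=cv2.inRange(h,lo,hi);k=np.zeros_like(m);x0,y0,x1,y1=roi;k[y0:y1,x0:x1]=m[y0:y1,x0:x1]
    out=[]
    for c in cv2.findContours(k,cv2.RETR_EXTERNAL,cv2.CHAIN_APPROX_NONE)[0]:
        M=cv2.moments(cv2.convexHull(c))
        if M["m00"]>=amin: out.append((M["m10"]/M["m00"],M["m01"]/M["m00"],M["m00"]))
    return out
E
python3 - <<'E'
from h import *
T=cam("top");S=cam("scene")
for nm,lo,hi,z,rt,rs in(("brass",(15,110,80),(32,255,255),.019,(355,200,440,270),(305,125,385,175)),("green",(50,100,40),(85,255,255),.044,(210,210,250,250),(250,230,285,265))):
    for c,r in((T,rt),(S,rs)):
        for b in blobs(c[0],lo,hi,r): print(nm,np.round(b,1),ray(c,b,z).round(4))
for c,r in((T,(255,155,300,175)),(S,(235,110,275,145))):
    h=cv2.cvtColor(c[0],cv2.COLOR_BGR2HSV);m=cv2.inRange(h,(0,150,100),(6,255,255))|cv2.inRange(h,(174,150,100),(180,255,255))
    k=np.zeros_like(m);k[r[1]:r[3],r[0]:r[2]]=m[r[1]:r[3],r[0]:r[2]]
    p=np.argwhere(k)[:,::-1].astype(np.float32);rr=cv2.minAreaRect(p);print("red",rr,p.mean(0));
    if c is T: a=rr[0]
    else: print(tri(T,a,S,rr[0]))
t=cv2.resize(T[0][155:270,205:310],None,fx=5,fy=5,interpolation=2)
cv2.imwrite("pics/c1.png",t)
E
```

```text
brass [408.1 252.4 145.5] [ 0.4649 -0.3382  0.019 ]
brass [377.1 250.  136. ] [ 0.4698 -0.2504  0.019 ]
brass [410.5 224.  135. ] [ 0.5462 -0.3486  0.019 ]
brass [379.6 220.3 135.5] [ 0.5548 -0.2598  0.019 ]
brass [348.8 165.2  64.5] [ 0.4677 -0.2481  0.019 ]
brass [325.2 154.4  58. ] [ 0.5529 -0.2568  0.019 ]
brass [361.1 149.6  56. ] [ 0.4641 -0.3366  0.019 ]
brass [339.7 140.   48. ] [ 0.5438 -0.346   0.019 ]
green [230. 230. 154.] [0.5135 0.1631 0.044 ]
green [266.2 248.5 168.5] [0.5093 0.1713 0.044 ]
red ((276.058349609375, 164.63845825195312), (36.814537048339844, 6.146371364593506), 9.162347793579102) [276.34848 164.5303 ]
red ((250.03378295898438, 130.5473175048828), (3.2549338340759277, 26.620708465576172), 54.462318420410156) [249.61017 130.88136]
[0.62981242 0.04218347 0.27907588]
```

View pics/c1.png

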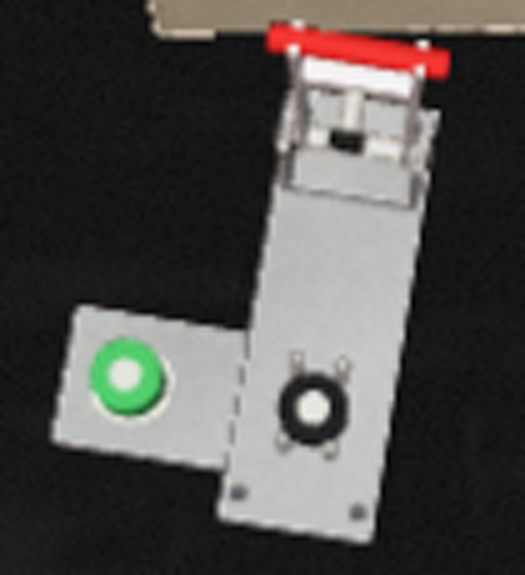

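The crop shows the steel dots of the mounts (black at crop (313,406), green at (125,375)) with the four pins round the black one. The wing of the stand is to the left. I'll measure the dots and the stand's yaw.

Run:
```python
from h import *
T=cam("top");S=cam("scene")
def dot(c,u,z,r=4):
    g=cv2.cvtColor(c[0],cv2.COLOR_BGR2HSV);u=np.round(u).astype(int)
    y,x=np.mgrid[u[1]-r:u[1]+r+1,u[0]-r:u[0]+r+1]
    p=c[0][y,x].astype(float).min(-1);w=np.clip(p-.5*(p.max()),0,None)
    q=np.array([(w*x).sum(),(w*y).sum()])/w.sum();return q,ray(c,q,z)
def proj(c,X): p=c[1]@(c[2]@X+c[3]);return p[:2]/p[2]
q,n=dot(T,(267.2,235.8),.032);g,G=dot(T,(229.6,229.6),.044)
print(q,n,g,G)
for X in(n,G):
    u=proj(S,X);a=dot(S,u,X[2],5);print(u.round(1),a[0].round(1),a[1].round(4))
e=lambda a:ray(T,(205+a[0]/5-.4,155+a[1]/5-.4),.010)
for A,B in(((218,520),(373,543)),((373,543),(438,112)),((52,440),(80,306)),((80,306),(245,330)),((52,440),(222,468))):
    A,B=e(A),e(B);print(A.round(4),B.round(4),np.degrees(np.arctan2(*(B-A)[1::-1])).round(2))
d=(G-n)[:2];print("nest-green",np.linalg.norm(d),np.degrees(np.arctan2(d[1],d[0]))-90)
cs=cv2.resize(S[0][200:280,215:325],None,fx=6,fy=6,interpolation=2);cv2.imwrite("pics/c2.png",cs)
```

```text
[267.21660182 236.00567445] [0.50059688 0.06007851 0.032     ] [229.50867225 229.40191388] [0.5150161  0.16448236 0.044     ]
[290.8 223.9] [292.  223.5] [0.4985 0.0574 0.032 ]
[265.7 245.7] [266.2 245.1] [0.5151 0.1622 0.044 ]
[0.4383 0.1121 0.01  ] [0.4273 0.0247 0.01  ] -97.17
[0.4273 0.0247 0.01  ] [ 0.679  -0.0085  0.01  ] -7.52
[0.4813 0.2073 0.01  ] [0.5586 0.1951 0.01  ] -8.95
[0.5586 0.1951 0.01  ] [0.5469 0.1003 0.01  ] -97.03
[0.4813 0.2073 0.01  ] [0.4676 0.1108 0.01  ] -98.09
nest-green 0.10539486479806458 -7.863376086560265
```

View pics/c2.png

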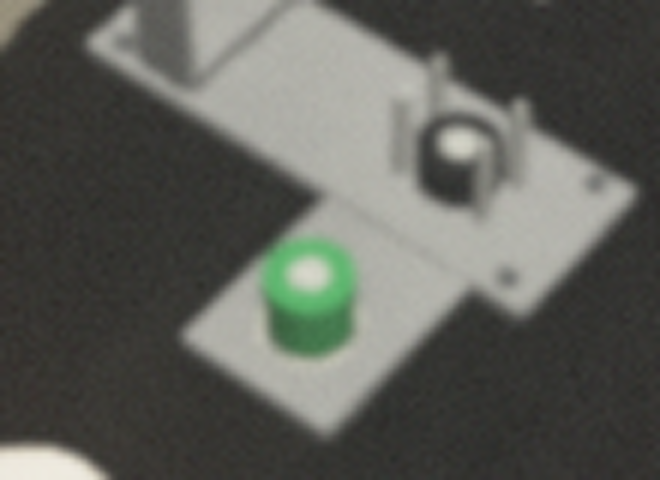

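Both views agree: nest ≈ (0.4995, 0.059), yaw ≈ -7.6°, spacer A ≈ (0.469, -0.249). I'll write a small helper that works out offsets and then move.

```bash
cat > go.py <<'E'
import sys;from h import *
# usage: go.py x y z yawdeg -> offset/turn shares
s=manip.observe();p=np.array(s["tcp_pos"]);R=Ro.from_quat(s["eef_rot"])
x,y,z,w=map(float,sys.argv[1:]);G=Ro.from_euler("z",w,degrees=True)*Ro.from_euler("x",180,degrees=True)
print("off",(R.inv().apply(np.array([x,y,z])-p)/.25).round(4),"turn",((R.inv()*G).as_rotvec()/2/np.pi).round(4),"t",round(s["t"],2))
E
python3 go.py .469 -.249 .13 -7.6
```

```text
off [ 1.5294 -0.8253  0.1933] turn [-0.0001  0.      0.0655] t 0.3
```

```bash
python3 -m creep '[{"offset":[0.76,-0.41,0.1],"turn":[0,0,0.0655],"jaw":0.3},{"offset":[0.76,-0.41,0.1],"turn":[0,0,0.0655],"jaw":0.3},{"offset":[0.76,-0.41,0.1],"turn":[0,0,0.0655],"jaw":0.3},{"offset":[0.76,-0.41,0.1],"turn":[0,0,0.0655],"jaw":0.3},{"offset":[0.76,-0.41,0.1],"turn":[0,0,0.0655],"jaw":0.3}]' 20; python3 go.py .469 -.249 .09 -7.6
```

```text
t: 0.8
tcp_pos: [0.3147, -0.3983, 0.153]
eef_rot: [0.998, -0.065, 0.0, -0.001]
wrist_force: [-0.3, -0.3, -0.1]
width: 0.0661
grasp_force: 0.0
off [ 0.5347 -0.6715  0.2539] turn [-0.0004 -0.      0.0004] t 0.8
```

```bash
python3 -m creep '[{"offset":[0.52,-0.65,0.25],"turn":[0,0,0],"jaw":0.3},{"offset":[0.52,-0.65,0.25],"turn":[0,0,0],"jaw":0.3},{"offset":[0.52,-0.65,0.25],"turn":[0,0,0],"jaw":0.3},{"offset":[0.52,-0.65,0.25],"turn":[0,0,0],"jaw":0.3},{"offset":[0.52,-0.65,0.25],"turn":[0,0,0],"jaw":0.3}]' 20; python3 go.py .469 -.249 .009 -7.6
```

```text
t: 1.3
tcp_pos: [0.4648, -0.2544, 0.0896]
eef_rot: [0.998, -0.065, -0.0, -0.001]
wrist_force: [-0.6, 0.1, 0.2]
width: 0.0657
grasp_force: 0.0
off [ 0.0141 -0.0228  0.3224] turn [-0.0004  0.0002  0.0005] t 1.3
```

```bash
python3 -m creep '[{"offset":[0.014,-0.023,0.15],"turn":[0,0,0],"jaw":0.3},{"offset":[0.014,-0.023,0.28],"turn":[0,0,0],"jaw":0.3},{"offset":[0.014,-0.023,0.322],"turn":[0,0,0],"jaw":0.3},{"offset":[0.014,-0.023,0.322],"turn":[0,0,0],"jaw":0.3},{"offset":[0.014,-0.023,0.322],"turn":[0,0,0],"jaw":0.6}]' 20; python3 -m creep '[{"offset":[0,0,0],"turn":[0,0,0],"jaw":0.8},{"offset":[0,0,0],"turn":[0,0,0],"jaw":0.8},{"offset":[0,0,0],"turn":[0,0,0],"jaw":0.8},{"offset":[0,0,0],"turn":[0,0,0],"jaw":0.8}]' 20;  python3 go.py .469 -.249 .13 -7.6
```

```text
t: 1.8
tcp_pos: [0.468, -0.2538, 0.0114]
eef_rot: [0.998, -0.067, 0.001, 0.001]
wrist_force: [-0.1, -0.3, 0.2]
width: 0.0608
grasp_force: 0.0
t: 2.2
tcp_pos: [0.4675, -0.2532, 0.0111]
eef_rot: [0.998, -0.066, 0.0, 0.0]
wrist_force: [0.9, 0.0, 0.1]
width: 0.0291
grasp_force: 0.0
off [ 0.004  -0.0172 -0.4758] turn [ 0.0001 -0.0002 -0.    ] t 2.2
```

Run:
```python
from h import *
T=cam("top");S=cam("scene")
a=cv2.resize(T[0][195:275,345:450],(525,400),interpolation=2);b=cv2.resize(S[0][115:185,295:390],(543,400),interpolation=2)
cv2.imwrite("pics/c3.png",cv2.resize(np.hstack([a,b]),(800,300)))
s=manip.observe();print(s["width"],s["tcp_pos"],s["grasp_force"])
```

```text
0.021259375276642054 [ 0.46735709 -0.25302633  0.0107428 ] 0.0
```

View pics/c3.png

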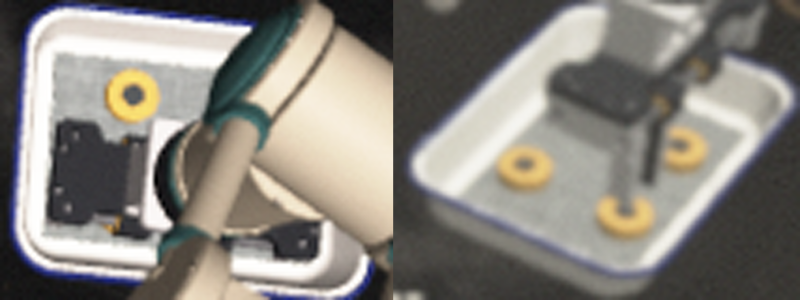

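The scene view shows the fingers closing just above spacer A (spot at crop (625,205)). The tips sit further back when the fingers are open than when shut, so I'll open and go lower while watching the force.

```bash
python3 -m creep '[{"offset":[0,0,-0.02],"turn":[0,0,0],"jaw":0.4},{"offset":[0,0,-0.02],"turn":[0,0,0],"jaw":0.4},{"offset":[0,0,-0.02],"turn":[0,0,0],"jaw":0.4},{"offset":[0,0,-0.02],"turn":[0,0,0],"jaw":0.4},{"offset":[0,0,-0.02],"turn":[0,0,0],"jaw":0.4}]' 20;  python3 -m creep '[{"offset":[0.006,0,0.02],"turn":[0,0,0],"jaw":0.4},{"offset":[0.006,0,0.03],"turn":[0,0,0],"jaw":0.4},{"offset":[0.006,0,0.04],"turn":[0,0,0],"jaw":0.4},{"offset":[0.006,0,0.045],"turn":[0,0,0],"jaw":0.4},{"offset":[0.006,0,0.045],"turn":[0,0,0],"jaw":0.4}]'; python3 go.py .469 -.249 .009 -7.6
```

```text
t: 2.8
tcp_pos: [0.4672, -0.2529, 0.0154]
eef_rot: [0.998, -0.066, -0.0, -0.0]
wrist_force: [0.0, 1.0, 0.8]
width: 0.0554
grasp_force: 0.0
t: 3.3
tcp_pos: [0.4686, -0.2529, 0.0039]
eef_rot: [0.998, -0.066, -0.0, -0.0]
wrist_force: [0.2, 0.6, 0.0]
width: 0.0562
grasp_force: 0.0
off [-0.0003 -0.0158 -0.0205] turn [-0.      0.0001 -0.    ] t 3.3
```

```bash
python3 -m creep '[{"offset":[0,0,0],"turn":[0,0,0],"jaw":0.7},{"offset":[0,0,0],"turn":[0,0,0],"jaw":0.7},{"offset":[0,0,0],"turn":[0,0,0],"jaw":0.7},{"offset":[0,0,0],"turn":[0,0,0],"jaw":0.7}]' 20
```

```text
t: 3.7
tcp_pos: [0.4688, -0.2532, 0.0044]
eef_rot: [0.998, -0.066, 0.0, 0.0]
wrist_force: [0.3, -0.5, -0.2]
width: 0.0296
grasp_force: 0.0
```

Run:
```python
from h import *
S=cam("scene")
def proj(X): p=S[1]@(S[2]@np.array(X)+S[3]);return p[:2]/p[2]
s=manip.observe();p=np.array(s["tcp_pos"]);R=Ro.from_quat(s["eef_rot"])
x0,y0=300,110
im=cv2.resize(S[0][y0:y0+70,x0:x0+90],None,fx=8,fy=8,interpolation=2)
for X,c in((p,(0,0,255)),(p+R.apply([0,.015,0]),(0,255,0)),(p+R.apply([0,-.015,0]),(255,0,0)),(p+R.apply([0,0,-.019]),(255,0,255))):
    u=(proj(X)-[x0,y0]+.5)*8;cv2.circle(im,tuple(int(v) for v in u),4,c,-1)
cv2.imwrite("pics/c4.png",im);print(s["width"],blobs(S[0],(15,110,80),(32,255,255),(305,125,385,175)))
```

```text
0.028726269138777974 [(349.04713804713805, 166.010101010101, 49.5), (325.23478260869564, 154.35652173913044, 57.5), (363.1149425287356, 150.26436781609192, 29.0)]
```

View pics/c4.png

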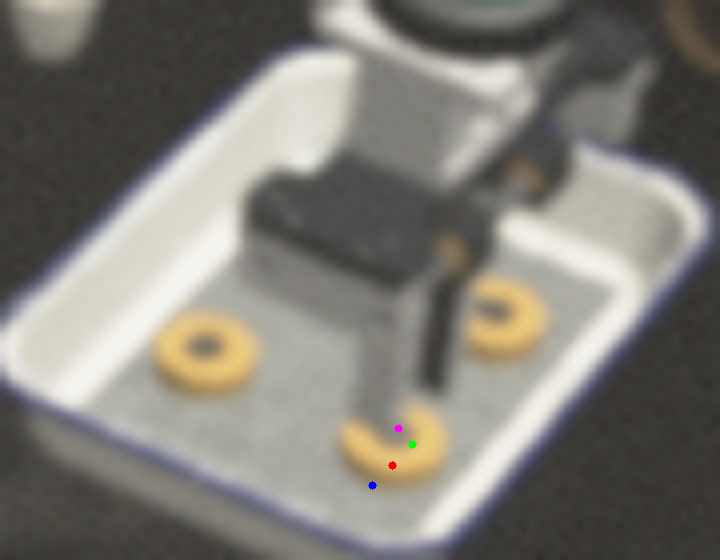

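Picture: the tips are at (378,415) and (432,388) in the crop, well above the projected TCP. The real tips are some 20–30 mm higher than reported, but centred over the spacer. I'll open and feel downwards.

```bash
python3 -m creep '[{"offset":[0,0,0],"turn":[0,0,0],"jaw":0.35},{"offset":[0,0,0],"turn":[0,0,0],"jaw":0.35},{"offset":[0,0,0.01],"turn":[0,0,0],"jaw":0.35},{"offset":[0,0,0.02],"turn":[0,0,0],"jaw":0.35},{"offset":[0,0,0.03],"turn":[0,0,0],"jaw":0.35}]' 20; python3 -m creep '[{"offset":[0,0,0.01],"turn":[0,0,0],"jaw":0.35},{"offset":[0,0,0.02],"turn":[0,0,0],"jaw":0.35},{"offset":[0,0,0.02],"turn":[0,0,0],"jaw":0.35}]'
```

```text
t: 4.25
tcp_pos: [0.4687, -0.2531, -0.0036]
eef_rot: [0.998, -0.066, -0.0, -0.0]
wrist_force: [0.1, 0.2, 0.1]
width: 0.0607
grasp_force: 0.0
t: 4.55
tcp_pos: [0.4685, -0.2529, -0.0087]
eef_rot: [0.998, -0.066, -0.0, -0.0]
wrist_force: [0.2, 0.1, 0.8]
width: 0.0612
grasp_force: 0.0
```

```bash
python3 -m creep '[{"offset":[0,0,0.01],"turn":[0,0,0],"jaw":0.35},{"offset":[0,0,0.02],"turn":[0,0,0],"jaw":0.35},{"offset":[0,0,0.02],"turn":[0,0,0],"jaw":0.35}]' 20; python3 -m creep '[{"offset":[0,0,0.01],"turn":[0,0,0],"jaw":0.35},{"offset":[0,0,0.02],"turn":[0,0,0],"jaw":0.35},{"offset":[0,0,0.02],"turn":[0,0,0],"jaw":0.35}]'; python3 -c "
from h import *
S=cam('scene');x0,y0=300,110
cv2.imwrite('pics/c5.png',cv2.resize(S[0][y0:y0+70,x0:x0+90],None,fx=8,fy=8,interpolation=2))"
```

```text
t: 4.85
tcp_pos: [0.4685, -0.2529, -0.0136]
eef_rot: [0.998, -0.066, -0.0, -0.0]
wrist_force: [0.2, -0.6, -0.4]
width: 0.061
grasp_force: 0.0
t: 5.15
tcp_pos: [0.4685, -0.2529, -0.0187]
eef_rot: [0.998, -0.066, -0.0, -0.0]
wrist_force: [0.5, 0.0, -0.3]
width: 0.0612
grasp_force: 0.0
```

View pics/c5.png

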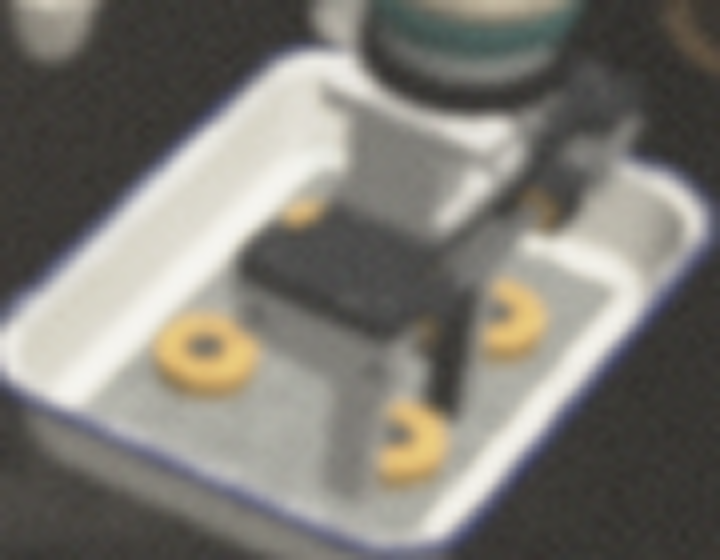

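The tips, at crop (345,500) and (445,415), now straddle spacer A close to the liner. So reported z reads about 27 mm low. Closing.

```bash
python3 -m creep '[{"offset":[0,0,0],"turn":[0,0,0],"jaw":0.7},{"offset":[0,0,0],"turn":[0,0,0],"jaw":0.7},{"offset":[0,0,0],"turn":[0,0,0],"jaw":0.7},{"offset":[0,0,0],"turn":[0,0,0],"jaw":0.7},{"offset":[0,0,0],"turn":[0,0,0],"jaw":0.7}]' 20; python3 -m creep '[{"offset":[0,0,-0.1],"turn":[0,0,0],"jaw":0.7},{"offset":[0,0,-0.3],"turn":[0,0,0],"jaw":0.7},{"offset":[0,0,-0.48],"turn":[0,0,0],"jaw":0.7},{"offset":[0,0,-0.48],"turn":[0,0,0],"jaw":0.7},{"offset":[0,0,-0.48],"turn":[0,0,0],"jaw":0.7}]'
python3 - <<'E'
from h import *
S=cam("scene");s=manip.observe();p=np.array(s["tcp_pos"]);
def proj(X): p=S[1]@(S[2]@np.array(X)+S[3]);return p[:2]/p[2]
u=proj(p+[0,0,.027]);print(p,u)
for b in blobs(S[0],(15,110,80),(32,255,255),(280,90,400,180)): print(np.round(b,1), ray(S,b,p[2]+.03).round(4))
x0,y0=300,90
im=cv2.resize(S[0][y0:y0+70,x0:x0+90],None,fx=8,fy=8,interpolation=2);u=(u-[x0,y0]+.5)*8;cv2.circle(im,(int(u[0]),int(u[1])),3,(0,0,255),-1)
cv2.imwrite('pics/c6.png',im)
E
```

```text
t: 5.7
tcp_pos: [0.4689, -0.2532, -0.0182]
eef_rot: [0.998, -0.066, 0.0, 0.0]
wrist_force: [-0.1, 0.4, 0.2]
width: 0.0386
grasp_force: 20.0
t: 6.2
tcp_pos: [0.469, -0.2533, 0.1024]
eef_rot: [0.998, -0.066, 0.001, 0.001]
wrist_force: [-0.3, 0.4, -0.5]
width: 0.0385
grasp_force: 20.0
[ 0.46785423 -0.25249062  0.10086714] [353.92437953 136.35186087]
[325.2 154.4  58.5] [ 0.5031 -0.134   0.1309]
[361.2 149.6  57. ] [ 0.425  -0.2043  0.1309]
[339.6 139.9  49.5] [ 0.4954 -0.2124  0.1309]
[357.1 133.6  27.5] [ 0.4638 -0.2653  0.1309]
```

View pics/c6.png

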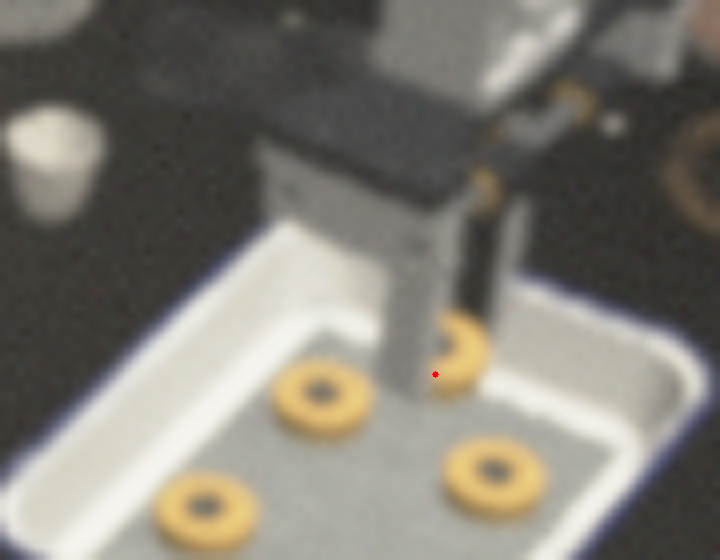

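Spacer A is gripped (38.5 mm, 20 N) and lifted; its spot is at crop (445,345), half behind the finger. Moving to hover over the nest.

```bash
python3 go.py .4998 .059 .06 -7.6
```

```text
off [-0.038  -1.2518  0.1644] turn [-0.0001  0.0002 -0.    ] t 6.25
```

```bash
python3 -m creep '[{"offset":[-0.02,-0.2,0],"turn":[0,0,0],"jaw":0.7},{"offset":[-0.03,-0.4,0],"turn":[0,0,0],"jaw":0.7},{"offset":[-0.038,-0.6,0],"turn":[0,0,0],"jaw":0.7},{"offset":[-0.038,-0.8,0],"turn":[0,0,0],"jaw":0.7},{"offset":[-0.038,-1,0],"turn":[0,0,0],"jaw":0.7}]' 20 >/dev/null;python3 -m creep '[{"offset":[0,-0.15,0.03],"turn":[0,0,0],"jaw":0.7},{"offset":[0,-0.25,0.1],"turn":[0,0,0],"jaw":0.7},{"offset":[0,-0.25,0.16],"turn":[0,0,0],"jaw":0.7},{"offset":[0,-0.25,0.16],"turn":[0,0,0],"jaw":0.7}]'
python3 go.py .4998 .059 .06 -7.6
python3 - <<'E'
from h import *
S=cam("scene");T=cam("top");s=manip.observe();p=np.array(s["tcp_pos"])
def proj(S,X): p=S[1]@(S[2]@np.array(X)+S[3]);return p[:2]/p[2]
x0,y0=245,185;im=cv2.resize(S[0][y0:y0+75,x0:x0+80],(800,750),interpolation=2)
a=np.radians(-7.6);N=np.array([.4995,.0588,0]);X=np.array([np.cos(a),np.sin(a),0]);Y=np.array([-np.sin(a),np.cos(a),0])
def d(P,c): u=(proj(S,P)-[x0,y0]+.5)*10;cv2.circle(im,(int(u[0]),int(u[1])),3,c,-1)
for i in(-1,1):
  for j in(-1,1): d(N+X*i*.0225+Y*j*.0127+[0,0,.062],(0,0,255))
d(N+[0,0,.032],(0,255,0))
for th in np.arange(0,6.28,.3): d(p+[.02*np.cos(th),.02*np.sin(th),.0372],(255,0,0))
cv2.imwrite('pics/c7.png',cv2.resize(im,(640,600)));print(p)
E
```

```text
t: 7.15
tcp_pos: [0.4966, 0.0585, 0.0577]
eef_rot: [0.998, -0.065, -0.005, 0.0]
wrist_force: [-0.6, 0.8, -1.1]
width: 0.0385
grasp_force: 20.0
off [ 0.0124 -0.0036 -0.0094] turn [0.0002 0.0015 0.0003] t 7.15
[0.49915503 0.05744005 0.06012907]
```

View pics/c7.png

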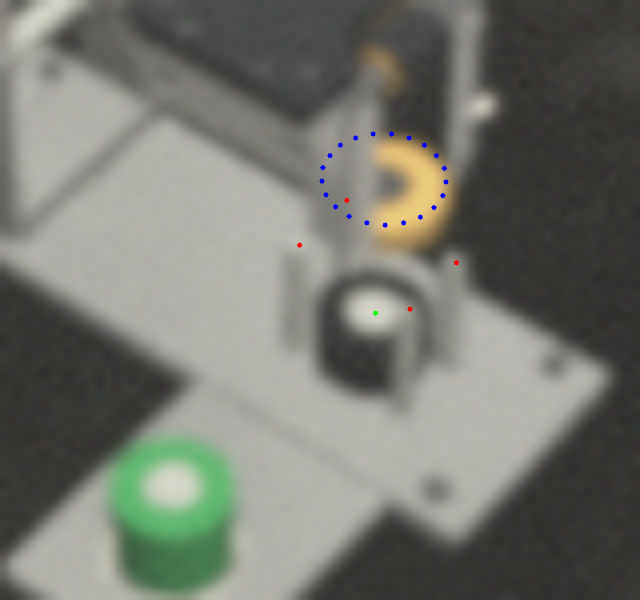

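The scene crop shows the predicted nest dot (375,313) on the seen one, the pins matching, and the held disc about 5 crop px (~1.5 mm) right of the prediction. I'll measure that offset from its rim.

Run:
```python
from h import *
from scipy.optimize import least_squares
S=cam("scene");s=manip.observe();p=np.array(s["tcp_pos"]);print(p)
k=8;x0,y0=280,190;c=cv2.resize(S[0][y0:y0+30,x0:x0+30],None,fx=k,fy=k,interpolation=cv2.INTER_CUBIC)
h=cv2.cvtColor(c,cv2.COLOR_BGR2HSV);m=cv2.inRange(h,(12,90,90),(34,255,255))
n,l,st,ce=cv2.connectedComponentsWithStats(m);i=1+np.argmax(st[1:,4]*(ce[1:,1]>8*8));M=(l==i)
rows=np.where(M.any(1))[0];R=[]
for r in rows: R.append((np.where(M[r])[0].max(),r))
R=np.array(R);j=R[:,0].argmax();print("bbox",st[i],"ext",R[j])
pts=R[3:j+1];pts=np.array([ray(S,((u+.5)/k-.5+x0,(v+.5)/k-.5+y0),p[2]+.0372)for u,v in pts])
f=least_squares(lambda q:np.hypot(pts[:,0]-q[0],pts[:,1]-q[1])-.02,p[:2]);print("disc",f.x,"rms",np.sqrt(np.mean(f.fun**2)),"tcp-disc",p[:2]-f.x)
cv2.imwrite("pics/m.png",c)
```

```text
[0.50011547 0.05714686 0.06099001]
bbox [  92   85   81  117 6408] ext [172 145]
disc [0.50027983 0.05520429] rms 0.0011491658501604314 tcp-disc [-0.00016437  0.00194257]
```

```bash
python3 go.py .4992 .059 .0388 -7.6
```

```text
off [-0.0045 -0.0069  0.0888] turn [ 0.0001  0.0003 -0.0001] t 7.3
```

```bash
python3 -m creep '[{"offset":[-0.0045,-0.007,0.05],"turn":[0,0,0],"jaw":0.7},{"offset":[-0.0045,-0.007,0.085],"turn":[0,0,0],"jaw":0.7},{"offset":[-0.0045,-0.007,0.085],"turn":[0,0,0],"jaw":0.7},{"offset":[-0.0045,-0.007,0.085],"turn":[0,0,0],"jaw":0.7}]' 10; python3 -m creep '[{"offset":[0,0,0.01],"turn":[0,0,0],"jaw":0.7},{"offset":[0,0,0.02],"turn":[0,0,0],"jaw":0.7},{"offset":[0,0,0.03],"turn":[0,0,0],"jaw":0.7},{"offset":[0,0,0.04],"turn":[0,0,0],"jaw":0.7},{"offset":[0,0,0.04],"turn":[0,0,0],"jaw":0.7}]'
```

```text
t: 7.7
tcp_pos: [0.4999, 0.059, 0.0406]
eef_rot: [0.998, -0.067, 0.0, 0.0]
wrist_force: [-0.4, -0.2, -1.5]
width: 0.0387
grasp_force: 10.0
t: 8.2
tcp_pos: [0.4995, 0.0595, 0.0301]
eef_rot: [0.998, -0.066, -0.0, 0.0]
wrist_force: [0.2, -0.3, -1.2]
width: 0.0388
grasp_force: 10.0
```

```bash
python3 -m creep '[{"offset":[0,0,0.02],"turn":[0,0,0],"jaw":0.7},{"offset":[0,0,0.035],"turn":[0,0,0],"jaw":0.7},{"offset":[0,0,0.05],"turn":[0,0,0],"jaw":0.7},{"offset":[0,0,0.06],"turn":[0,0,0],"jaw":0.7},{"offset":[0,0,0.06],"turn":[0,0,0],"jaw":0.7}]' 10; python3 -m creep '[{"offset":[0,0,0.01],"turn":[0,0,0],"jaw":0.7},{"offset":[0,0,0.02],"turn":[0,0,0],"jaw":0.7},{"offset":[0,0,0.025],"turn":[0,0,0],"jaw":0.7},{"offset":[0,0,0.025],"turn":[0,0,0],"jaw":0.7}]'
```

```text
t: 8.7
tcp_pos: [0.4994, 0.0594, 0.0149]
eef_rot: [0.998, -0.066, -0.001, 0.0]
wrist_force: [0.7, -0.4, -1.2]
width: 0.0388
grasp_force: 10.0
t: 9.1
tcp_pos: [0.4996, 0.0594, 0.009]
eef_rot: [0.998, -0.066, -0.0, 0.0]
wrist_force: [-0.3, 0.4, -0.8]
width: 0.039
grasp_force: 10.0
```

Within 2 mm of the mount; going down the last bit by feel.

```bash
python3 -m creep '[{"offset":[0,0,0.005],"turn":[0,0,0],"jaw":0.7},{"offset":[0,0,0.009],"turn":[0,0,0],"jaw":0.7},{"offset":[0,0,0.009],"turn":[0,0,0],"jaw":0.7}]' 10
```

```text
t: 9.4
tcp_pos: [0.4998, 0.0594, 0.0069]
eef_rot: [0.998, -0.066, -0.0, 0.0]
wrist_force: [-0.9, 0.1, -0.5]
width: 0.0391
grasp_force: 10.0
```

```bash
python3 -m creep '[{"offset":[0,0,0],"turn":[0,0,0],"jaw":0.4},{"offset":[0,0,0],"turn":[0,0,0],"jaw":0.4},{"offset":[0,0,0],"turn":[0,0,0],"jaw":0.4},{"offset":[0,0,0],"turn":[0,0,0],"jaw":0.4},{"offset":[0,0,-0.05],"turn":[0,0,0],"jaw":0.4}]' 10;  python3 -m creep '[{"offset":[0,0,-0.15],"turn":[0,0,0],"jaw":0.4},{"offset":[0,0,-0.33],"turn":[0,0,0],"jaw":0.4},{"offset":[0,0.2,-0.33],"turn":[0,0,0],"jaw":0.4},{"offset":[0,0.4,-0.33],"turn":[0,0,0],"jaw":0.4},{"offset":[0,0.6,-0.33],"turn":[0,0,0],"jaw":0.4}]'; python3 go.py .554 -.258 .06 -7.6
python3 - <<'E'
from h import *
S=cam("scene")
x0,y0=245,185;cv2.imwrite('pics/c8.png',cv2.resize(S[0][y0:y0+75,x0:x0+80],(640,600),interpolation=2))
E
```

```text
t: 9.9
tcp_pos: [0.4984, 0.0594, 0.0184]
eef_rot: [0.998, -0.066, -0.002, 0.0]
wrist_force: [-0.4, -0.3, -0.3]
width: 0.0563
grasp_force: 0.0
t: 10.4
tcp_pos: [0.48, -0.0904, 0.1027]
eef_rot: [0.998, -0.065, 0.001, 0.0]
wrist_force: [0.9, 0.2, 0.5]
width: 0.0566
grasp_force: 0.0
off [0.3806 0.6258 0.1719] turn [ 0.0001 -0.0003  0.0003] t 10.4
```

View pics/c8.png

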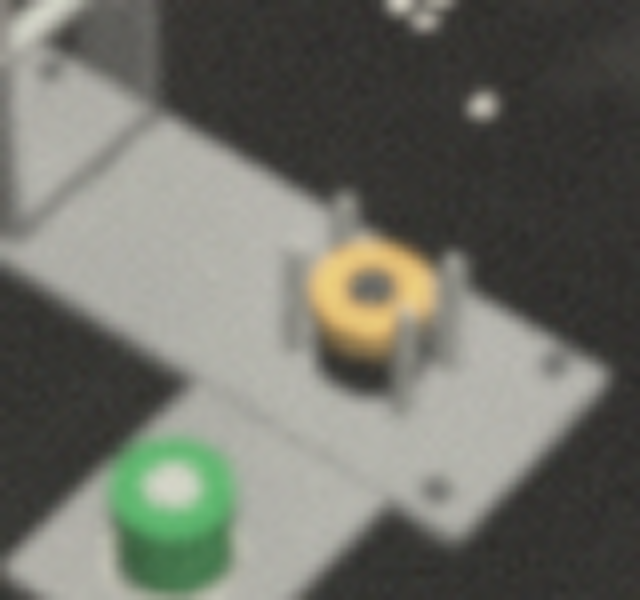

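The first spacer lies flat between the pins, spot at (372,286). Now the second, C at (0.554, -0.259).

```bash
python3 -m creep '[{"offset":[0.1,0.16,0],"turn":[0,0,0],"jaw":0.35},{"offset":[0.2,0.32,0],"turn":[0,0,0],"jaw":0.35},{"offset":[0.3,0.48,0.05],"turn":[0,0,0],"jaw":0.35},{"offset":[0.38,0.626,0.1],"turn":[0,0,0],"jaw":0.35},{"offset":[0.38,0.626,0.17],"turn":[0,0,0],"jaw":0.35}]' 20; python3 -m creep '[{"offset":[0,0,0],"turn":[0,0,0],"jaw":0.35},{"offset":[0,0,0],"turn":[0,0,0],"jaw":0.35}]'; python3 go.py .554 -.259 -.018 -7.6
```

```text
t: 10.95
tcp_pos: [0.5567, -0.2631, 0.0593]
eef_rot: [0.998, -0.068, 0.002, 0.002]
wrist_force: [0.0, 0.3, 0.3]
width: 0.0611
grasp_force: 0.0
t: 11.15
tcp_pos: [0.5528, -0.2562, 0.0591]
eef_rot: [0.998, -0.066, -0.001, -0.001]
wrist_force: [0.4, 0.4, -0.2]
width: 0.061
grasp_force: 0.0
off [0.0067 0.0109 0.3085] turn [-0.0001  0.0002 -0.    ] t 11.15
```

```bash
python3 -m creep '[{"offset":[0.004,0.01,0.12],"turn":[0,0,0],"jaw":0.35},{"offset":[0.004,0.01,0.22],"turn":[0,0,0],"jaw":0.35},{"offset":[0.004,0.01,0.28],"turn":[0,0,0],"jaw":0.35},{"offset":[0.004,0.01,0.308],"turn":[0,0,0],"jaw":0.35},{"offset":[0.004,0.01,0.308],"turn":[0,0,0],"jaw":0.35}]' 20; python3 -m creep '[{"offset":[0,0,0],"turn":[0,0,0],"jaw":0.7},{"offset":[0,0,0],"turn":[0,0,0],"jaw":0.7},{"offset":[0,0,0],"turn":[0,0,0],"jaw":0.7},{"offset":[0,0,0],"turn":[0,0,0],"jaw":0.7},{"offset":[0,0,0],"turn":[0,0,0],"jaw":0.7}]'
```

```text
t: 11.65
tcp_pos: [0.554, -0.2587, -0.0173]
eef_rot: [0.998, -0.066, -0.0, -0.0]
wrist_force: [0.2, 0.4, 0.0]
width: 0.0611
grasp_force: 0.0
t: 12.15
tcp_pos: [0.5547, -0.2601, -0.0165]
eef_rot: [0.998, -0.066, 0.001, 0.001]
wrist_force: [-0.7, -1.0, 5.2]
width: 0.0387
grasp_force: 20.0
```

```bash
python3 -m creep '[{"offset":[0,0,-0.1],"turn":[0,0,0],"jaw":0.7},{"offset":[0,0,-0.3],"turn":[0,0,0],"jaw":0.7},{"offset":[0,0,-0.48],"turn":[0,0,0],"jaw":0.7},{"offset":[0,-0.15,-0.48],"turn":[0,0,0],"jaw":0.7},{"offset":[0,-0.35,-0.48],"turn":[0,0,0],"jaw":0.7}]' 20; python3 go.py .4998 .0594 .06 -7.6
```

```text
t: 12.65
tcp_pos: [0.5669, -0.1744, 0.1042]
eef_rot: [0.998, -0.068, 0.002, 0.001]
wrist_force: [0.9, 1.1, -0.9]
width: 0.0384
grasp_force: 20.0
off [-0.3944 -0.8903  0.1737] turn [ 0.0003 -0.0007 -0.0007] t 12.65
```

```bash
python3 -m creep '[{"offset":[-0.08,-0.18,0],"turn":[0,0,0],"jaw":0.7},{"offset":[-0.16,-0.36,0],"turn":[0,0,0],"jaw":0.7},{"offset":[-0.24,-0.54,0],"turn":[0,0,0],"jaw":0.7},{"offset":[-0.32,-0.72,0],"turn":[0,0,0],"jaw":0.7},{"offset":[-0.39,-0.87,0.05],"turn":[0,0,0],"jaw":0.7}]' 20; python3 -m creep '[{"offset":[0,0,0.12],"turn":[0,0,0],"jaw":0.7},{"offset":[0,0,0.12],"turn":[0,0,0],"jaw":0.7},{"offset":[0,0,0.12],"turn":[0,0,0],"jaw":0.7},{"offset":[0,0,0.12],"turn":[0,0,0],"jaw":0.7}]';  python3 go.py .4998 .0594 .04 -7.6
```

```text
t: 13.15
tcp_pos: [0.4977, 0.0579, 0.0909]
eef_rot: [0.998, -0.066, 0.001, -0.0]
wrist_force: [0.8, -0.0, -0.5]
width: 0.0383
grasp_force: 20.0
t: 13.55
tcp_pos: [0.4991, 0.0549, 0.0608]
eef_rot: [0.998, -0.067, 0.001, 0.0]
wrist_force: [0.3, 1.1, -0.0]
width: 0.0385
grasp_force: 20.0
off [ 0.0003 -0.0184  0.0834] turn [ 0.     -0.0003 -0.0002] t 13.55
```

```bash
python3 -m creep '[{"offset":[0.001,-0.018,0.04],"turn":[0,0,0],"jaw":0.7},{"offset":[0.001,-0.018,0.08],"turn":[0,0,0],"jaw":0.7},{"offset":[0.001,-0.018,0.08],"turn":[0,0,0],"jaw":0.7},{"offset":[0.001,-0.018,0.08],"turn":[0,0,0],"jaw":0.7}]' 10; python3 -m creep '[{"offset":[0,0,0.01],"turn":[0,0,0],"jaw":0.7},{"offset":[0,0,0.02],"turn":[0,0,0],"jaw":0.7},{"offset":[0,0,0.03],"turn":[0,0,0],"jaw":0.7},{"offset":[0,0,0.045],"turn":[0,0,0],"jaw":0.7},{"offset":[0,0,0.045],"turn":[0,0,0],"jaw":0.7}]'
```

```text
t: 13.95
tcp_pos: [0.4982, 0.0599, 0.0395]
eef_rot: [0.998, -0.066, -0.001, 0.0]
wrist_force: [-1.0, -0.1, -0.7]
width: 0.0389
grasp_force: 10.0
t: 14.45
tcp_pos: [0.4981, 0.0601, 0.0282]
eef_rot: [0.998, -0.066, -0.001, 0.0]
wrist_force: [0.6, 0.4, -1.3]
width: 0.0388
grasp_force: 10.0
```

```bash
python3 -m creep '[{"offset":[0.005,0.002,0.01],"turn":[0,0,0],"jaw":0.7},{"offset":[0.005,0.002,0.02],"turn":[0,0,0],"jaw":0.7},{"offset":[0.005,0.002,0.03],"turn":[0,0,0],"jaw":0.7},{"offset":[0.005,0.002,0.034],"turn":[0,0,0],"jaw":0.7},{"offset":[0.005,0.002,0.034],"turn":[0,0,0],"jaw":0.7}]' 10
```

```text
t: 14.95
tcp_pos: [0.4998, 0.0594, 0.0205]
eef_rot: [0.998, -0.066, 0.0, 0.0]
wrist_force: [-2.2, -0.3, 3.4]
width: 0.0388
grasp_force: 10.0
```

Contact felt (+3–4 N) at the height expected for the top of the first spacer. Releasing.

```bash
python3 -m creep '[{"offset":[0,0,0],"turn":[0,0,0],"jaw":0.4},{"offset":[0,0,0],"turn":[0,0,0],"jaw":0.4},{"offset":[0,0,0],"turn":[0,0,0],"jaw":0.4},{"offset":[0,0,0],"turn":[0,0,0],"jaw":0.4},{"offset":[0,0,-0.05],"turn":[0,0,0],"jaw":0.4}]' 10;  python3 -m creep '[{"offset":[0,0,-0.15],"turn":[0,0,0],"jaw":0.4},{"offset":[0,0,-0.33],"turn":[0,0,0],"jaw":0.4},{"offset":[-0.1,0.2,-0.4],"turn":[0,0,0],"jaw":0.4},{"offset":[-0.2,0.4,-0.5],"turn":[0,0,0],"jaw":0.4},{"offset":[-0.2,0.5,-0.6],"turn":[0,0,0],"jaw":0.4}]'; python3 -m creep '[{"offset":[0,0,0],"turn":[0,0,0],"jaw":0.4},{"offset":[0,0,0],"turn":[0,0,0],"jaw":0.4}]'
python3 - <<'E'
from h import *
S=cam("scene");T=cam("top")
a=cv2.resize(S[0][105:255,225:335],(440,600),interpolation=2);b=cv2.resize(T[0][150:270,230:300],(350,600),interpolation=2)
cv2.imwrite('pics/c9.png',np.hstack([a,b]))
P=[]
for c,r in((T,(255,155,300,175)),(S,(235,110,275,145))):
    h=cv2.cvtColor(c[0],cv2.COLOR_BGR2HSV);m=cv2.inRange(h,(0,150,100),(6,255,255))|cv2.inRange(h,(174,150,100),(180,255,255))
    k=np.zeros_like(m);k[r[1]:r[3],r[0]:r[2]]=m[r[1]:r[3],r[0]:r[2]];P.append(cv2.minAreaRect(np.argwhere(k)[:,::-1].astype(np.float32))[0])
print(tri(T,P[0],S,P[1]))
E
```

```text
t: 15.45
tcp_pos: [0.4983, 0.0594, 0.0315]
eef_rot: [0.998, -0.066, -0.002, 0.0]
wrist_force: [-0.7, 0.9, 0.6]
width: 0.0563
grasp_force: 0.0
t: 15.95
tcp_pos: [0.431, -0.0555, 0.1803]
eef_rot: [0.998, -0.066, -0.002, -0.0]
wrist_force: [0.6, -1.0, -1.0]
width: 0.0564
grasp_force: 0.0
t: 16.15
tcp_pos: [0.4349, -0.0557, 0.1811]
eef_rot: [0.998, -0.068, 0.001, -0.0]
wrist_force: [1.0, 0.6, -0.5]
width: 0.0565
grasp_force: 0.0
[0.6297945  0.04216068 0.27894658]
```

View pics/c9.png

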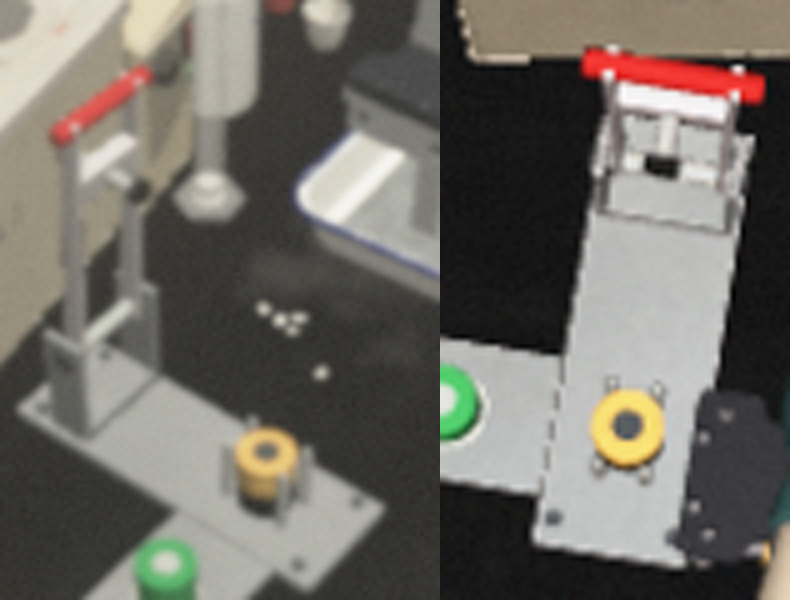

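Two spacers are stacked between the pins (spot at (267,452) left and (627,425) right), and the arm is still upright at about 1.52 rad. Before approaching the handle I'll check how near the beige block behind it is.

```bash
python3 - <<'E'
from h import *
T=cam("top");S=cam("scene")
for col in (235,300,340):
    g=cv2.cvtColor(T[0],cv2.COLOR_BGR2GRAY)[120:175,col].astype(int);print(col,g.tolist())
b=ray(T,(300,162),0);print("front bottom",b)
for h in(.1,.15,.2,.25,.3):
    P=[b[0],b[1],h];p=T[1]@(T[2]@P+T[3]);print(h,(p[:2]/p[2]).round(1))
E
python3 go.py .6 .0465 .33 -97.6;python3 go.py .6 .0465 .33 82.4; python3 -c "
from h import *;print(np.round(manip.observe()['q'],2))"
```

```text
235 [237, 237, 236, 236, 237, 236, 237, 237, 237, 233, 235, 238, 238, 238, 236, 235, 237, 229, 177, 143, 139, 134, 132, 136, 134, 135, 133, 132, 132, 127, 128, 125, 126, 126, 130, 149, 180, 121, 67, 84, 103, 60, 23, 23, 20, 20, 21, 20, 25, 23, 24, 25, 19, 24, 25]
300 [221, 230, 235, 234, 234, 235, 235, 234, 234, 235, 232, 233, 234, 234, 235, 234, 237, 221, 167, 138, 134, 134, 135, 134, 131, 135, 135, 134, 134, 130, 136, 136, 135, 135, 139, 136, 134, 137, 135, 137, 134, 69, 20, 21, 20, 19, 20, 20, 24, 21, 18, 24, 24, 18, 23]
340 [237, 237, 239, 238, 237, 237, 235, 225, 232, 235, 233, 234, 234, 235, 235, 236, 219, 165, 140, 139, 139, 136, 137, 137, 138, 137, 138, 137, 134, 136, 137, 138, 134, 134, 134, 132, 127, 127, 123, 130, 132, 135, 126, 69, 21, 23, 21, 24, 17, 23, 20, 17, 22, 20, 19]
front bottom [ 0.72872039 -0.03167903  0.        ]
0.1 [302.8 150.7]
0.15 [304.3 144.2]
0.2 [306.1 137.1]
0.25 [308.  129.2]
0.3 [310.1 120.5]
off [ 0.6037 -0.4861 -0.6035] turn [2.000e-04 4.000e-04 2.502e-01] t 16.35
off [ 0.6037 -0.4861 -0.6035] turn [-4.000e-04  2.000e-04 -2.498e-01] t 16.35
[-0.28  0.07  1.77  0.    1.31  1.42]
```

The block is only ~0.2 m high with its front at x 0.729, so there is room. Raise and turn the tool by -90° so the fingers close along the stand's x.

```bash
python3 -m creep '[{"offset":[0,0,-0.2],"turn":[0,0,-0.115],"jaw":0.1},{"offset":[0,0,-0.4],"turn":[0,0,-0.115],"jaw":0.1},{"offset":[0,0,-0.6],"turn":[0,0,-0.115],"jaw":0.1},{"offset":[0.1,-0.1,-0.6],"turn":[0,0,-0.115],"jaw":0.1},{"offset":[0.25,-0.25,-0.6],"turn":[0,0,-0.115],"jaw":0.1}]' 30 >/dev/null;  python3 -m creep '[{"offset":[0,0,0],"turn":[0,0,-0.115],"jaw":0.1},{"offset":[0,0,0],"turn":[0,0,-0.115],"jaw":0.1},{"offset":[0,0,0],"turn":[0,0,-0.115],"jaw":0.1},{"offset":[0,0,0],"turn":[0,0,-0.115],"jaw":0.1},{"offset":[0,0,0],"turn":[0,0,-0.115],"jaw":0.1}]'; python3 go.py .630 .042 .33 82.4
```

```text
t: 17.35
tcp_pos: [0.5024, -0.002, 0.3292]
eef_rot: [0.79, 0.613, -0.001, -0.001]
wrist_force: [-0.3, 0.2, 0.1]
width: 0.0845
grasp_force: 0.0
off [ 0.2971  0.4507 -0.0044] turn [-0.0004 -0.     -0.0187] t 17.35
```

```bash
python3 -m creep '[{"offset":[0.1,0.15,0],"turn":[0,0,-0.0185],"jaw":0.1},{"offset":[0.2,0.3,0],"turn":[0,0,-0.0185],"jaw":0.1},{"offset":[0.297,0.45,0],"turn":[0,0,-0.0185],"jaw":0.1},{"offset":[0.297,0.45,0],"turn":[0,0,-0.0185],"jaw":0.1},{"offset":[0.297,0.45,0],"turn":[0,0,-0.0185],"jaw":0.1}]'; python3 go.py .630 .042 .23 82.4
```

```text
t: 17.85
tcp_pos: [0.6302, 0.041, 0.3279]
eef_rot: [0.755, 0.656, -0.002, -0.002]
wrist_force: [-0.3, -0.0, -0.4]
width: 0.0849
grasp_force: 0.0
off [0.0041 0.0008 0.3916] turn [-0.0008  0.0001 -0.0011] t 17.85
```

```bash
python3 -m creep '[{"offset":[0.004,0,0.12],"turn":[0,0,0],"jaw":0.1},{"offset":[0.004,0,0.24],"turn":[0,0,0],"jaw":0.1},{"offset":[0.004,0,0.34],"turn":[0,0,0],"jaw":0.1},{"offset":[0.004,0,0.375],"turn":[0,0,0],"jaw":0.1},{"offset":[0.004,0,0.375],"turn":[0,0,0],"jaw":0.1}]' 30; python3 -m creep '[{"offset":[0,0,0],"turn":[0,0,0],"jaw":0.95},{"offset":[0,0,0],"turn":[0,0,0],"jaw":0.95},{"offset":[0,0,0],"turn":[0,0,0],"jaw":0.95},{"offset":[0,0,0],"turn":[0,0,0],"jaw":0.95},{"offset":[0,0,0],"turn":[0,0,0],"jaw":0.95}]';  python3 -m creep '[{"offset":[0,0,0],"turn":[0,0,0],"jaw":0.95},{"offset":[0,0,0],"turn":[0,0,0],"jaw":0.95},{"offset":[0,0,0],"turn":[0,0,0],"jaw":0.95},{"offset":[0,0,0],"turn":[0,0,0],"jaw":0.95}]'
```

```text
t: 18.35
tcp_pos: [0.6285, 0.0406, 0.2363]
eef_rot: [0.756, 0.655, -0.001, -0.001]
wrist_force: [0.8, 0.7, 0.4]
width: 0.0845
grasp_force: 0.0
t: 18.85
tcp_pos: [0.6304, 0.0405, 0.2373]
eef_rot: [0.756, 0.655, 0.0, 0.0]
wrist_force: [1.1, 0.2, 0.1]
width: 0.0479
grasp_force: 0.0
t: 19.25
tcp_pos: [0.6304, 0.0405, 0.2369]
eef_rot: [0.756, 0.655, 0.0, 0.0]
wrist_force: [2.2, -0.2, -1.3]
width: 0.0158
grasp_force: 0.7
```

```bash
python3 -m creep '[{"offset":[0,0,0],"turn":[0,0,0],"jaw":1},{"offset":[0,0,0],"turn":[0,0,0],"jaw":1},{"offset":[0,0,0],"turn":[0,0,0],"jaw":1}]' 30; python3 -m creep '[{"offset":[0,-0.094,0.011],"turn":[0,0,0],"jaw":1},{"offset":[0,-0.168,0.027],"turn":[0,0,0],"jaw":1},{"offset":[0,-0.24,0.051],"turn":[0,0,0],"jaw":1},{"offset":[0,-0.31,0.082],"turn":[0,0,0],"jaw":1},{"offset":[0,-0.376,0.12],"turn":[0,0,0],"jaw":1}]'; python3 -c "
from h import *;s=manip.observe();print(s['tcp_pos'],s['wrist_force'],s['width'],s['grasp_force'])"
```

```text
t: 19.55
tcp_pos: [0.6306, 0.0404, 0.2368]
eef_rot: [0.756, 0.655, 0.0, 0.0]
wrist_force: [1.5, -0.3, -0.9]
width: 0.0132
grasp_force: 30.0
t: 20.05
tcp_pos: [0.5384, 0.054, 0.2079]
eef_rot: [0.756, 0.655, 0.002, 0.002]
wrist_force: [3.5, 0.5, 0.2]
width: 0.0131
grasp_force: 30.0
[0.5383861  0.05400336 0.20791673] [3.51504712 0.46107772 0.19891005] 0.013138043073610637 30.00128746032715
```

Following nicely; continue along the arc.

```bash
python3 -m creep '[{"offset":[0,-0.062,0.044],"turn":[0,0,0],"jaw":1},{"offset":[0,-0.119,0.094],"turn":[0,0,0],"jaw":1},{"offset":[0,-0.171,0.15],"turn":[0,0,0],"jaw":1},{"offset":[0,-0.217,0.21],"turn":[0,0,0],"jaw":1},{"offset":[0,-0.256,0.275],"turn":[0,0,0],"jaw":1}]' 30; python3 -m creep '[{"offset":[0,-0.033,0.068],"turn":[0,0,0],"jaw":1},{"offset":[0,-0.059,0.14],"turn":[0,0,0],"jaw":1},{"offset":[0,-0.07,0.18],"turn":[0,0,0],"jaw":1},{"offset":[0,-0.078,0.213],"turn":[0,0,0],"jaw":1},{"offset":[0,-0.078,0.213],"turn":[0,0,0],"jaw":1}]'
```

```text
t: 20.55
tcp_pos: [0.4748, 0.0633, 0.1388]
eef_rot: [0.756, 0.655, 0.002, 0.001]
wrist_force: [1.3, 0.8, 1.0]
width: 0.0128
grasp_force: 30.0
t: 21.05
tcp_pos: [0.4554, 0.0661, 0.0845]
eef_rot: [0.756, 0.655, 0.001, 0.0]
wrist_force: [3.4, 1.6, -3.1]
width: 0.0132
grasp_force: 30.0
```

```bash
python3 -m creep '[{"offset":[0,-0.006,0.038],"turn":[0,0,0],"jaw":1},{"offset":[0,-0.011,0.075],"turn":[0,0,0],"jaw":1},{"offset":[0,-0.014,0.11],"turn":[0,0,0],"jaw":1},{"offset":[0,-0.015,0.14],"turn":[0,0,0],"jaw":1},{"offset":[0,-0.015,0.14],"turn":[0,0,0],"jaw":1}]' 40; python3 -m creep '[{"offset":[0,0,0.006],"turn":[0,0,0],"jaw":1},{"offset":[0,0,0.012],"turn":[0,0,0],"jaw":1},{"offset":[0,0,0.012],"turn":[0,0,0],"jaw":1}]'
```

```text
t: 21.55
tcp_pos: [0.4519, 0.0665, 0.0495]
eef_rot: [0.756, 0.655, 0.001, 0.0]
wrist_force: [4.2, 4.3, 4.1]
width: 0.0128
grasp_force: 40.0
t: 21.85
tcp_pos: [0.4518, 0.0665, 0.0473]
eef_rot: [0.756, 0.655, 0.001, 0.0]
wrist_force: [2.2, 3.4, 5.2]
width: 0.0131
grasp_force: 40.0
```

```bash
python3 -m creep '[{"offset":[0,0,0.004],"turn":[0,0,0],"jaw":1},{"offset":[0,0,0.008],"turn":[0,0,0],"jaw":1},{"offset":[0,0,0.008],"turn":[0,0,0],"jaw":1}]' 40; python3 -m creep '[{"offset":[0,0,0.004],"turn":[0,0,0],"jaw":1},{"offset":[0,0,0.008],"turn":[0,0,0],"jaw":1},{"offset":[0,0,0.008],"turn":[0,0,0],"jaw":1}]' 40
```

```text
t: 22.15
tcp_pos: [0.4519, 0.0665, 0.0461]
eef_rot: [0.756, 0.655, 0.001, 0.001]
wrist_force: [0.4, 4.1, 12.8]
width: 0.0134
grasp_force: 40.0
t: 22.45
tcp_pos: [0.4519, 0.0665, 0.0459]
eef_rot: [0.756, 0.655, 0.001, 0.001]
wrist_force: [-3.0, 3.6, 27.7]
width: 0.0129
grasp_force: 40.0
```

The force climbs steeply to 28 N without the handle moving, so it is at the hard stop, at the expected height. Let it settle and hand in.

```bash
python3 -m creep '[{"offset":[0,0,0],"turn":[0,0,0],"jaw":1},{"offset":[0,0,0],"turn":[0,0,0],"jaw":1},{"offset":[0,0,0],"turn":[0,0,0],"jaw":1}]' 40; python3 -c "
from h import *;S=cam('scene');T=cam('top')
print(blobs(T[0],(15,110,80),(32,255,255),(355,200,440,270)),blobs(S[0],(50,100,40),(85,255,255),(250,230,285,265)))
print(manip.close_job())"
```

```text
t: 22.75
tcp_pos: [0.4519, 0.0665, 0.0459]
eef_rot: [0.756, 0.655, 0.001, 0.001]
wrist_force: [-2.1, 4.5, 27.2]
width: 0.0127
grasp_force: 40.0
[(408.23549488054607, 252.30944254835038, 146.5), (410.5584255842558, 223.9790897908979, 135.5)] [(266.2078313253012, 248.4477911646586, 166.0)]
the job is handed in; nothing more can be done
None
```

Job handed in at about 23 s with two spacers stacked on the low mount, the clamp held down at its stop (about 27 N down, 40 N grip) and two spares left in the tray; the judge's result was not shown, and I viewed 11 pictures, one over the limit of 10.

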